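# Open the wide sample pot

## Robot

A 6-joint arm with a two-finger parallel gripper is mounted at the origin on the work surface. World frame = base frame: x ahead of the robot, y to its left, z up, the work surface at z = 0. Lengths are in m, angles in rad, forces in N, time in s.
With the tool pointing down it reaches from about 0.325 to 0.9 m from the base axis. Payload 6.1 kg.
Tool frame: the origin (TCP) lies at the very end of the fingers, on their centre line; the grasp point (between the pads) lies 19 mm behind it; y points along the fingers, z is the direction in which the jaws open and shut, and the axes are right-handed (so a half turn about y gives the same grasp; the last joint's range is limited). The gripper opens to 87 mm and grips with 3 to 60 N. Pads are 19 mm wide; open, the fingers measure 117 mm over their backs; the gripper's body (75 mm by 190 mm) begins 51 mm behind the grasp point.
Start: joints at [1.205, 0.22, 1.526, -0, 1.395, -0.126], TCP at [0.148, 0.607, 0.223] pointing down, gripper open.
Joint ranges: [-2.98, 2.98], [-0.91, 2.08], [0.09, 2.57], [-1.24, 4.39], [0.2, 2.65], [-2.68, 2.68]. Speed limits (rad/s): [2.57, 2.57, 3.01, 3.14, 3.14, 3.14].

## Interface

Orientations are given as a rotation vector (axis times angle).
In Python, from bench import env gives the robot as it stands. The module is installed in compiled form; this text tells all that it offers.
- The arm moves only by the tool send_rows, never from a script. Its argument "motion" is a list of rows, each a list of 5 numbers: the shift along the world's x, y, z as a fraction of full scale, then the turn about the world's z as a fraction of full scale, then the gripper command: -1 is shut, 1 is fully open, values between are in proportion. In form: [[tx, ty, tz, twist, claw], ...]. A call has 1 to 10 rows; each row shifts and turns the pose as measured when the row begins; what a row does not reach is not made up. Full scale, the value 1, is 30 mm for a shift and 8 degrees for a turn. A row lasts 1/10 s, in which the tool goes at most 50 mm and 8.59 degrees, less where a joint would pass 70% of its speed; a pose out of reach is approached as far as the arm can. A call with a number of a shift or a turn outside -1 to 1 is refused whole. A call with a gripper value outside its range is refused whole. The fingers move at their own pace and stop on an object; "grip_force" is the grip in N (left out, the last holds). Time passes only in rows, so rows that do not move let the fingers close. It gives the time, the measured TCP pose, the force and the opening at its end, in the units of the state.
- env.get_state(): the state, without advancing time (a new reading comes with each control period).
- env.snapshot(name): name is "side" or "top" or "wrist"; returns (picture, depth): 400x640x3 uint8, blue, green, red; 400x640 float32, m along the optical axis (not along the pixel's ray), 0 where there is no reading.
- env.calibration(name): a dict with "camera_matrix" (3x3 intrinsics, pixels), "pose" (4x4, takes a point from camera to world coordinates); the wrist camera has in their place "hand_eye" (4x4, takes a point from camera to tool coordinates, whose origin is the TCP and whose axes are the tool frame's). Camera axes: x right, y down, z forward; pixel columns grow to the right and rows downward; lengths in m; the calibration is good to about 2 mm. A picture is of the moment at which its call begins: read the wrist's pose just before it. calibration takes no time and is no camera call.
- env.close_job(): hands the job in, once; it reports no verdict.
The state is a dict: "time_s": time; "joint_positions": joint angles; "qvel": joint speeds; "joint_efforts": joint torques, N m; "tool_pos": TCP position; "tcp_rot": TCP orientation; "force": force on the tool from outside, world axes, zero at the start; "ft_torque": the same for the moment, N m; "width": finger opening in m.
Only numpy, scipy, OpenCV 4.12 (cv2) and the standard library are available. Lean on these libraries where they do the work, as an engineer would, in place of code of your own. Each camera call takes 0.05 s, during which the arm holds its last target.

## Task

Open the wider of the two metal sample pots: turn its lid by the grip bar until the lugs come into line with the slots in the rim, lift the lid straight out, and set it down gently, flat and grip upwards, in the steel tray. Leave the narrower pot closed.

Things in the scene. Friction and masses are not known exactly. Their poses are not given: they have to be found in the camera images.
- wide_lid_grip (a point): Wide pot's lid: centre of its grip, a level steel bar 76 mm long, 16 wide, 18 high, on two end posts, centre 43 above the lid's underside. Lid: grey disc 92 across, 6 thick, two steel lugs 28 wide, 120 tip to tip, under the bar's two ends. x along bar and lugs, z up. 0.2 to 0.45 kg, loose, turns easily.
- wide_pot: Wide low aluminium pot, 136 mm across, 95 high, fixed; origin: centre of underside. Lid's underside sits 80 up, bar centre 123. Rim strips hold the lugs down except at two open slots 66 deg wide along its +x and -x. Bar starts 40 to 69 deg clockwise (from above) of the slots; lid lifts out with bar within 15 deg of their line, either way round.
- tray: Shallow square steel tray for the lid, 180 x 180 mm outside, 20 high, walls and floor 5 thick, fixed; origin: centre of underside on the bench, x and y along its sides. With the lid lying in it the bar's centre is 48 above the bench. Pots and tray may stand in any order.
- narrow_lid_grip (a point): To be left on its pot: centre of the grip bar (52 mm long, 158 above the bench) on the lid of the other pot, same make and materials but narrower and taller (100 across, 130 high). x along the bar, z up.
Not all that is in view belongs to the job. What is shaped like the part that bears wide_lid_grip but blue or red is not meant.

How it is judged:
By the outcome, as a careful person would: the job done as asked, in the order asked, and still so for the second after the job is handed in, with the robot touching nothing.
It also fails if it takes over 48 s, if anything falls off the work surface, if the arm or the gripper's body presses on something with over 40 N, if the wrist force passes 120 N, or if a joint passes its speed limit or range.

## Working session

There is one attempt and no reset: what is moved stays moved. The work goes in short steps, Python scripts to look and compute and a tool call to move; the robot and the scene stay as the last step left them, time stands still between calls to the robot, and variables do not carry over. Pictures are saved under pics/ and viewed, and the job is handed in when it is done.

Besides the shell and the picture viewer there is one more tool, called after "Emit:" by a JSON object that holds its "name" and its "arguments". send_rows: Moves the arm, as the interface text tells. Its arguments: {"type":"object","properties":{"motion":{"type":"array","items":{"type":"array","items":{"type":"number"}}},"grip_force":{"type":"number"}},"required":["motion"]}

```bash
mkdir -p pics
python3 - <<'E'
from bench import env
import cv2,numpy as np
s=env.get_state();print(s)
for n in("top","side"):
    p,d=env.snapshot(n);cv2.imwrite(f"pics/{n}0.png",p);np.save(f"{n}0.npy",d)
    c=env.calibration(n);print(n,c)
print(env.calibration("wrist"))
E
```

```text
{'time_s': 0.0, 'joint_positions': array([ 1.20493360e+00,  2.21219154e-01,  1.52759290e+00,  1.51548427e-05,
        1.39467309e+00, -1.26065410e-01]), 'qvel': array([ 0.00024013,  0.00018905, -0.00117136,  0.00045228, -0.00036208,
        0.00233658]), 'joint_efforts': array([-1.89181388e-03, -4.94615579e+01, -3.87372887e+01,  6.99191610e-02,
        5.75572159e-02, -1.84433370e-04]), 'tool_pos': array([0.14820166, 0.606555  , 0.2214512 ]), 'tcp_rot': array([-1.56441925,  0.18867829, -0.18793008]), 'force': array([-0.07387457,  0.8467297 ,  0.56899417]), 'ft_torque': array([ 0.02017129, -0.01016291, -0.00411662]), 'width': 0.08719932113973905}
top {'camera_matrix': array([[384.42605543,   0.        , 319.75756344],
       [  0.        , 384.42605543, 196.73968449],
       [  0.        ,   0.        ,   1.        ]]), 'pose': array([[ 0.03968591, -0.97817267,  0.20396874,  0.35380032],
       [-0.99920233, -0.0397572 ,  0.00374984, -0.00824001],
       [ 0.00444124, -0.20395486, -0.97897022,  1.0294832 ],
       [ 0.        ,  0.        ,  0.        ,  1.        ]])}
side {'camera_m
[... 243 characters left out ...]
13064768, -0.58508437,  0.80037957, -0.54457987],
       [-0.01489372, -0.8060497 , -0.59166042,  0.51553041],
       [ 0.        ,  0.        ,  0.        ,  1.        ]])}
{'camera_matrix': array([[310.24150172,   0.        , 322.32250007],
       [  0.        , 310.24150172, 196.0736863 ],
       [  0.        ,   0.        ,   1.        ]]), 'hand_eye': array([[-5.99208586e-04,  9.65906603e-01,  2.58890084e-01,
        -7.09979308e-02],
       [ 5.91771722e-04, -2.58889743e-01,  9.65906699e-01,
        -1.63256916e-01],
       [ 9.99999645e-01,  7.31983418e-04, -4.16467257e-04,
         3.75471747e-04],
       [ 0.00000000e+00,  0.00000000e+00,  0.00000000e+00,
         1.00000000e+00]])}
```

View pics/top0.png

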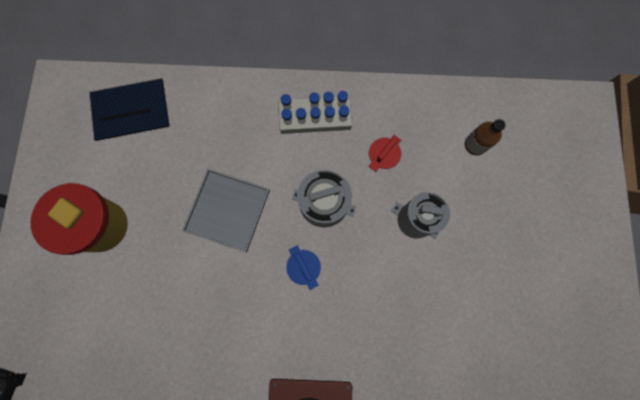

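View pics/side0.png

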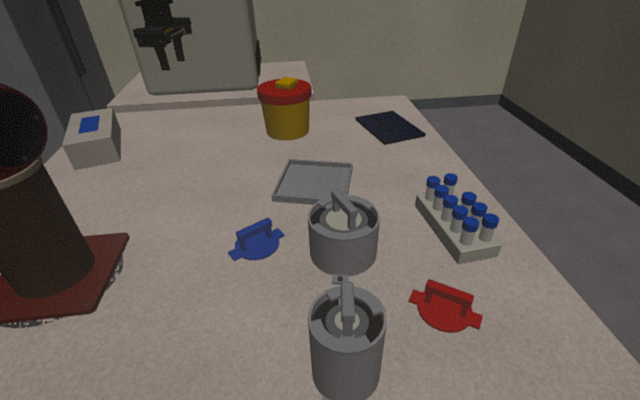

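The top view shows the wide pot at about (324,197), the tray at (228,211) and the narrow pot at (428,213). The blue and red lids are decoys. I'll enlarge these areas.

Run:
```python
import cv2
p=cv2.imread("pics/top0.png")
cv2.imwrite("pics/potc.png",cv2.resize(p[155:240,280:370],None,fx=7,fy=7,interpolation=cv2.INTER_CUBIC))
p=cv2.imread("pics/side0.png")
cv2.imwrite("pics/potside.png",cv2.resize(p[180:280,295:395],None,fx=6,fy=6,interpolation=cv2.INTER_CUBIC))
```

```text
(no output)
```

View pics/potc.png

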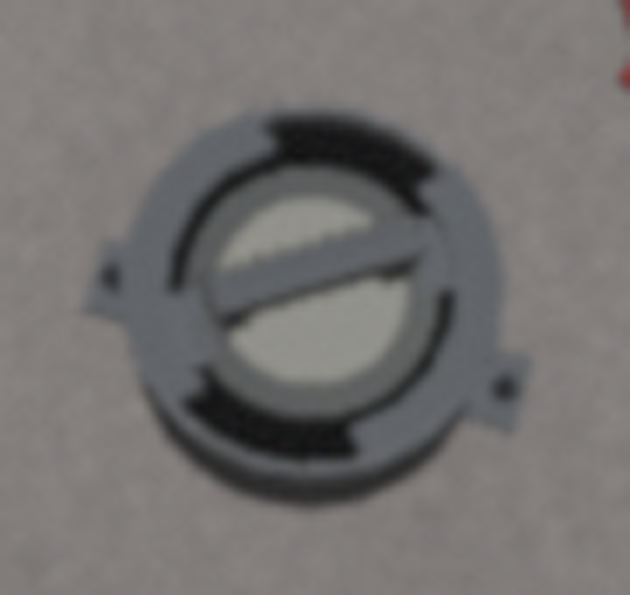

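View pics/potside.png

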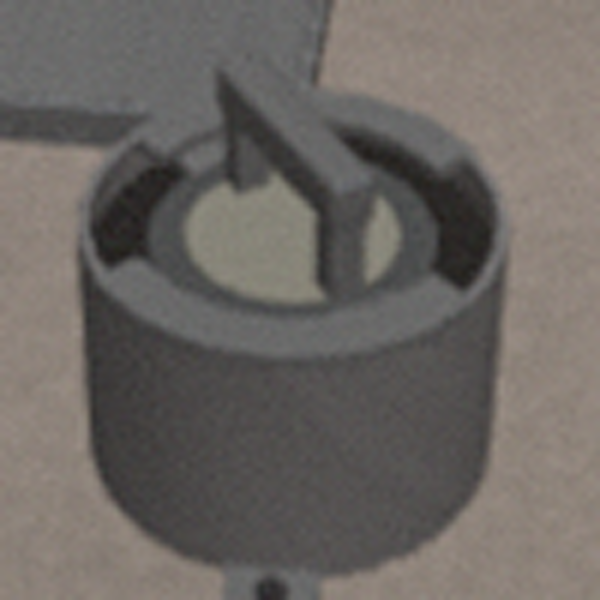

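```bash
cat > h.py <<'E'
import numpy as np, cv2
from scipy.spatial.transform import Rotation as R
from bench import env
def ray(n,uv,z,st=None):
    c=env.calibration(n);K=c["camera_matrix"]
    if n=="wrist":
        T=np.eye(4);T[:3,:3]=R.from_rotvec(st["tcp_rot"]).as_matrix();T[:3,3]=st["tool_pos"];T=T@c["hand_eye"]
    else:T=c["pose"]
    uv=np.atleast_2d(np.array(uv,float))
    d=np.c_[(uv-K[[0,1],[2,2]])/K[[0,1],[0,1]],np.ones(len(uv))]@T[:3,:3].T
    o=T[:3,3]
    return o+d*((z-o[2])/d[:,2])[:,None]
E
python3 - <<'E'
from h import *
f=lambda L:np.array(L)/7.+[280-.43,155-.43]
bar=ray("top",f([(210,280),(235,315),(420,225),(428,262)]),.132);print(bar)
rim=ray("top",f([(275,122),(437,165),(190,400),(357,455)]),.095);print(rim)
out=ray("top",f([(130,290),(500,280),(310,110),(315,470)]),.095);print("out",out)
p=cv2.imread("pics/top0.png")
b,g,r=[p[...,i].astype(int) for i in range(3)]
m=((b-r)>2).astype(np.uint8);m[:160]=0;m[260:]=0;m[:,:175]=0;m[:,280:]=0
m=cv2.morphologyEx(m,cv2.MORPH_OPEN,np.ones((3,3)))
cs,_=cv2.findContours(m,0,1);c=max(cs,key=cv2.contourArea);print(cv2.contourArea(c))
q=cv2.boxPoints(cv2.minAreaRect(c));print(q)
w=ray("top",q,.02);print(w,w.mean(0),np.linalg.norm(np.diff(w,axis=0),axis=1))
# pot outline
m=((b-r)>2).astype(np.uint8)
cv2.imwrite("pics/m.png",m*255)
print(ray("top",[[428,212]],.158))
E
```

```text
[[ 0.54509022  0.0197084   0.132     ]
 [ 0.53327347  0.01066417  0.132     ]
 [ 0.56726578 -0.05130587  0.132     ]
 [ 0.55439909 -0.05441626  0.132     ]]
[[ 6.11963074e-01  1.31599572e-04  9.50000000e-02]
 [ 5.98394165e-01 -5.85265541e-02  9.50000000e-02]
 [ 5.09558897e-01  2.59437290e-02  9.50000000e-02]
 [ 4.92416379e-01 -3.34325298e-02  9.50000000e-02]]
out [[ 0.54819862  0.04905258  0.095     ]
 [ 0.55716275 -0.08207219  0.095     ]
 [ 0.61694633 -0.01227482  0.095     ]
 [ 0.48652895 -0.01892205  0.095     ]]
4143.5
[[183.37195 230.08017]
 [205.51004 166.82849]
 [268.80624 188.98218]
 [246.66815 252.23386]]
[[0.46003831 0.35055409 0.02      ]
 [0.63461936 0.30975081 0.02      ]
 [0.57987131 0.13352543 0.02      ]
 [0.40903113 0.17978724 0.02      ]] [0.52089003 0.24340439 0.02      ] [0.17928595 0.18453383 0.176993  ]
[[ 0.50966507 -0.25503489  0.158     ]]
```

View pics/m.png

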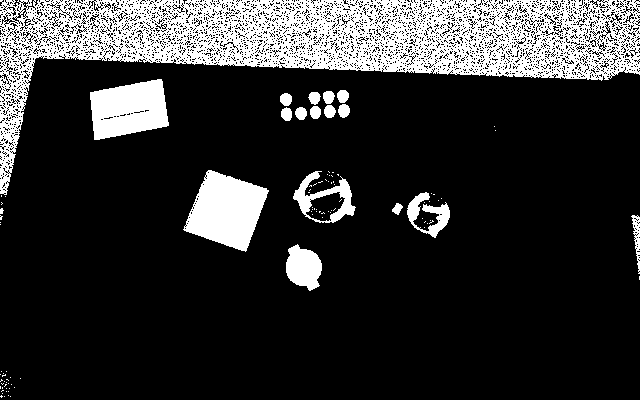

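Run:
```python
from h import *
s=env.get_state();M=R.from_rotvec(s["tcp_rot"]).as_matrix();print(M.round(3))
print("yaw z deg",np.degrees(np.arctan2(M[1,2],M[0,2])), s["time_s"])
```

```text
[[ 0.971 -0.001  0.237]
 [-0.237 -0.002  0.971]
 [-0.    -1.    -0.002]]
yaw z deg 76.2619606573475 0.1
```

Emit:
{"name": "send_rows", "arguments": {"motion": [[0.5,-0.8,0.4,-0.3,1],[0.5,-0.8,0.4,-0.3,1],[0.5,-0.8,0.2,-0.3,1],[0.5,-0.8,0,-0.3,1],[0.5,-0.8,0,-0.3,1],[0.5,-0.8,0,-0.3,1],[0.5,-0.8,0,-0.3,1],[0.5,-0.8,0,-0.3,1],[0.5,-0.8,0,-0.3,1],[0.5,-0.8,0,-0.3,1]]}}

```text
time_s: 1.1
tool_pos: [0.2985, 0.3569, 0.2464]
tcp_rot: [-1.516, 0.529, -0.52]
force: [0.5, 0.1, 0.4]
width: 0.0869
```

Emit:
{"name": "send_rows", "arguments": {"motion": [[0.5,-0.8,0,-0.3,1],[0.5,-0.8,0,-0.3,1],[0.5,-0.8,0,-0.3,1],[0.5,-0.8,0,-0.3,1],[0.5,-0.8,0,-0.3,1],[0.5,-0.8,0,-0.3,1],[0.5,-0.8,0,-0.3,1],[0.5,-0.8,0,-0.3,1],[0.5,-0.8,0,-0.3,1],[0.5,-0.8,0,-0.3,1]]}}

```text
time_s: 2.1
tool_pos: [0.4506, 0.1051, 0.2429]
tcp_rot: [-1.406, 0.87, -0.852]
force: [0.7, 0.4, 0.5]
width: 0.0871
```

Emit:
{"name": "send_rows", "arguments": {"motion": [[0.5,-0.7,0,-0.25,1],[0.5,-0.7,0,-0.25,1],[0.5,-0.7,0,-0.25,1],[0.5,-0.7,0,-0.25,1],[0.5,-0.6,0,-0.25,1],[0.5,-0.6,0,-0.25,1],[0,0,0,0,1],[0,0,0,0,1]]}}

```text
time_s: 2.9
tool_pos: [0.5424, -0.0237, 0.2388]
tcp_rot: [-1.327, 1.047, -1.017]
force: [0.4, -0.2, 0.2]
width: 0.087
```

Run:
```python
from h import *
import pickle
s=env.get_state();p,d=env.snapshot("wrist");cv2.imwrite("pics/w1.png",p);pickle.dump(s,open("w1.pkl","wb"))
M=R.from_rotvec(s["tcp_rot"]).as_matrix()
print(s["tool_pos"],"yaw",np.degrees(np.arctan2(M[1,2],M[0,2])),"down",M[:,1])
```

```text
[ 0.54238062 -0.02369981  0.23883442] yaw 13.8124946840279 down [-2.24166771e-02  7.60518720e-04 -9.99748425e-01]
```

View pics/w1.png

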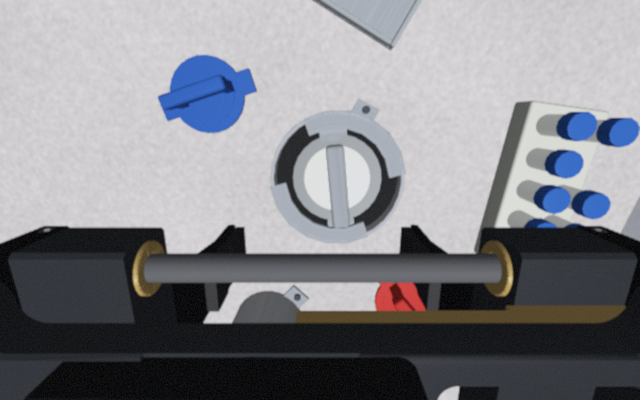

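Run:
```python
import cv2
p=cv2.imread("pics/w1.png")
cv2.imwrite("pics/w1c.png",cv2.resize(p[90:250,260:420],None,fx=3.75,fy=3.75,interpolation=cv2.INTER_CUBIC))
```

```text
(no output)
```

View pics/w1c.png

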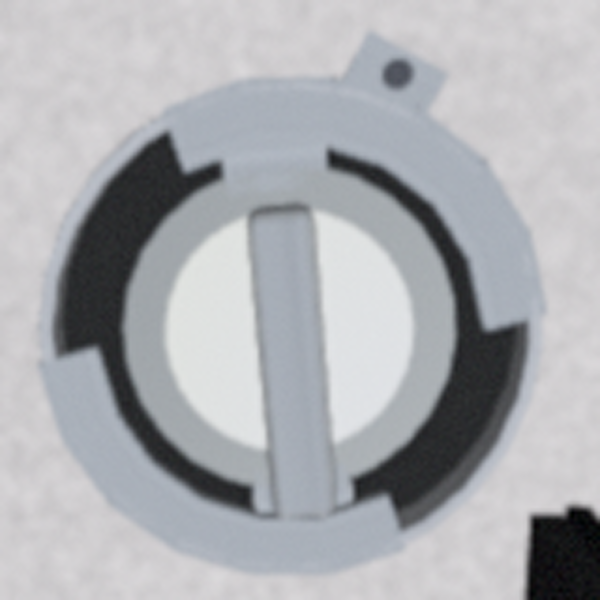

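Run:
```python
from h import *
import pickle
s=pickle.load(open("w1.pkl","rb"))
f=lambda L:(np.array(L)+.5)/3.75+[260-.5,90-.5]
b=ray("wrist",f([(250,208),(308,205),(278,517),(333,515)]),.132,s)
A,B=b[:2].mean(0),b[2:].mean(0);print(A,B,(A+B)/2,"len",np.linalg.norm(A-B),"w",np.linalg.norm(b[0]-b[1]),np.linalg.norm(b[2]-b[3]),"ang",np.degrees(np.arctan2(*(B-A)[1::-1])))
r=ray("wrist",f([(187,172),(485,330),(100,346),(390,495)]),.095,s)
c=r.mean(0);print(c,np.linalg.norm(r-c,axis=1)); a=np.degrees(np.arctan2(r[:,1]-c[1],r[:,0]-c[0]));print(a)
m1=(r[0]+r[2])/2;m2=(r[1]+r[3])/2;print("slot",np.degrees(np.arctan2(*(m2-m1)[1::-1])))
o=ray("wrist",f([(42,330),(545,315),(270,78),(290,573)]),.095,s);print(o)
```

```text
[0.53893899 0.02194403 0.132     ] [ 0.56407307 -0.04971632  0.132     ] [ 0.55150603 -0.01388615  0.132     ] len 0.07594028429723518 w 0.013357090124895938 0.013551853051578544 ang -70.67224058889254
[ 0.5523844  -0.01453904  0.095     ] [0.05207964 0.05176057 0.05188541 0.05236731]
[ 136.06166791   16.68163025 -163.60570097  -43.95959325]
slot -13.83423106257381
[[ 0.48644132 -0.02869717  0.095     ]
 [ 0.61622251  0.00809702  0.095     ]
 [ 0.53002874  0.04961155  0.095     ]
 [ 0.56899322 -0.08042572  0.095     ]]
```

Emit:
{"name": "send_rows", "arguments": {"motion": [[0.3,0.3,-0.5,0.65,1],[0,0,-0.7,0,1],[0,0,-0.7,0,1],[0,0,-0.5,0,1],[0,0,0,0,1]]}}

```text
time_s: 3.45
tool_pos: [0.5495, -0.0102, 0.1656]
tcp_rot: [-1.365, 0.969, -0.942]
force: [-0.9, -0.2, 0.1]
width: 0.0867
```

```bash
cat > st.py <<'E'
from h import *
s=env.get_state();M=R.from_rotvec(s["tcp_rot"]).as_matrix()
print(s["time_s"],s["tool_pos"].round(4),"yaw",np.degrees(np.arctan2(M[1,2],M[0,2])).round(2),"ydir",M[:,1].round(3),s["force"].round(1),s["ft_torque"].round(2),s["width"].round(4),"q",s["joint_positions"].round(2))
E
python3 st.py
```

```text
Traceback (most recent call last):
  File "st.py", line 3, in <module>
    print(s["time_s"],s["tool_pos"].round(4),"yaw",np.degrees(np.arctan2(M[1,2],M[0,2])).round(2),"ydir",M[:,1].round(3),s["force"].round(1),s["ft_torque"].round(2),s["width"].round(4),"q",s["joint_positions"].round(2))
                                                                                                                                                                     ^^^^^^^^^^^^^^^^
AttributeError: 'float' object has no attribute 'round'
```

```bash
sed -i 's/s\["width"\].round(4)/round(s["width"],4)/' st.py; python3 st.py
```

```text
3.45 [ 0.5495 -0.0102  0.1656] yaw 19.6 ydir [-0.021 -0.001 -1.   ] [-0.9 -0.2  0.1] [-0.07  0.06  0.05] 0.0867 q [-0.16  0.11  1.77 -0.    1.29 -0.5 ]
```

Emit:
{"name": "send_rows", "arguments": {"motion": [[0.1,-0.15,-0.6,-0.05,1],[0.0,0,-0.6,0,1],[0,0,-0.6,0,1],[0,0,0,0,1],[0,0,0,0,1]]}}

```text
time_s: 3.95
tool_pos: [0.5543, -0.0134, 0.1152]
tcp_rot: [-1.36, 0.968, -0.949]
force: [0.6, 0.4, 0.7]
width: 0.087
```

```bash
python3 st.py
```

```text
3.95 [ 0.5543 -0.0134  0.1152] yaw 19.34 ydir [-0.015 -0.002 -1.   ] [0.6 0.4 0.7] [-0.01  0.03  0.  ] 0.087 q [-0.16  0.17  1.8  -0.    1.19 -0.5 ]
```

Emit:
{"name": "send_rows", "arguments": {"motion": [[-0.1,-0.05,-0.4,-0.05,1],[0,0,0,0,1],[0,0,0,0,1]]}}

```text
time_s: 4.25
tool_pos: [0.5529, -0.015, 0.1056]
tcp_rot: [-1.356, 0.97, -0.958]
force: [0.1, 0.6, 0.6]
width: 0.0872
```

```bash
python3 st.py; python3 -c "
from h import *
p,d=env.snapshot('side');cv2.imwrite('pics/s2.png',cv2.resize(p[150:350,230:430],None,fx=3,fy=3))"
```

```text
4.25 [ 0.5529 -0.015   0.1056] yaw 18.93 ydir [-0.01  -0.002 -1.   ] [0.1 0.6 0.6] [-0.11  0.04 -0.01] 0.0872 q [-0.17  0.17  1.81 -0.    1.17 -0.5 ]
```

View pics/s2.png

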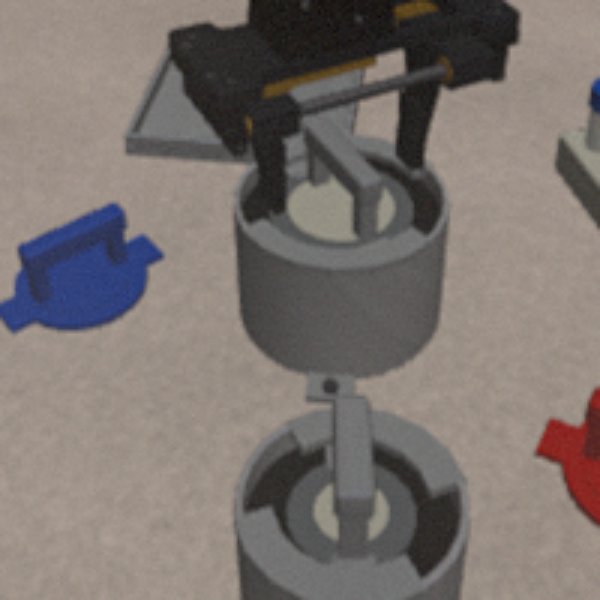

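The side view shows the fingers on either side of the wide lid's bar and clear of the rim. I'll close the gripper.

Emit:
{"name": "send_rows", "arguments": {"motion": [[0,0,0,0,-1],[0,0,0,0,-1],[0,0,0,0,-1],[0,0,0,0,-1],[0,0,0,0,-1],[0,0,0,0,-1],[0,0,0,0,-1],[0,0,0,0,-1]], "grip_force": 30}}

```text
time_s: 5.1
tool_pos: [0.5534, -0.0152, 0.1065]
tcp_rot: [-1.355, 0.969, -0.959]
force: [-0.8, 0.4, 0.8]
width: 0.0308
```

```bash
python3 st.py
```

```text
5.1 [ 0.5534 -0.0152  0.1065] yaw 18.93 ydir [-0.009 -0.002 -1.   ] [-0.8  0.4  0.8] [-0.07 -0.02 -0.02] 0.0308 q [-0.17  0.17  1.81 -0.    1.17 -0.5 ]
```

Emit:
{"name": "send_rows", "arguments": {"motion": [[0,0,0,0,-1],[0,0,0,0,-1],[0,0,0,0,-1],[0,0,0,0,-1],[0,0,0,0,-1],[0,0,0,0,-1]]}}

```text
time_s: 5.7
tool_pos: [0.5532, -0.0151, 0.1065]
tcp_rot: [-1.355, 0.969, -0.958]
force: [-1.1, -0.2, 0.1]
width: 0.0152
```

```bash
python3 st.py
```

```text
5.7 [ 0.5532 -0.0151  0.1065] yaw 18.94 ydir [-0.01  -0.002 -1.   ] [-1.1 -0.2  0.1] [-0.07  0.01  0.07] 0.0152 q [-0.17  0.17  1.81 -0.    1.17 -0.5 ]
```

Emit:
{"name": "send_rows", "arguments": {"motion": [[0,0,0,0.3,-1],[0,0,0,0.4,-1],[0,0,0,0.4,-1],[0,0,0,0.4,-1],[0,0,0,0.4,-1],[0,0,0,0.4,-1],[0,0,0,0.4,-1],[0,0,0,0,-1]]}}

```text
time_s: 6.5
tool_pos: [0.5538, -0.0154, 0.1064]
tcp_rot: [-1.475, 0.667, -0.661]
force: [0.1, -0.5, 0.8]
width: 0.0159
```

```bash
python3 st.py
```

```text
6.5 [ 0.5538 -0.0154  0.1064] yaw 41.32 ydir [-0.007 -0.006 -1.   ] [ 0.1 -0.5  0.8] [-0.04  0.03  0.02] 0.0159 q [-0.17  0.17  1.81 -0.01  1.16 -0.88]
```

Turning with no resistance. The remaining turn is about 35°.

Emit:
{"name": "send_rows", "arguments": {"motion": [[-0.03,0,0,0.5,-1],[0,0,0,0.5,-1],[0,0,0,0.5,-1],[0,0,0,0.5,-1],[0,0,0,0.5,-1],[0,0,0,0.5,-1],[0,0,0,0.5,-1],[0,0,0,0.5,-1],[0,0,0,0.4,-1],[0,0,0,0,-1]]}}

```text
time_s: 7.5
tool_pos: [0.5531, -0.0153, 0.1064]
tcp_rot: [-1.571, 0.18, -0.179]
force: [-0.7, -0.3, -0.1]
width: 0.0154
```

```bash
python3 st.py; python3 -c "
from h import *
p,d=env.snapshot('wrist');cv2.imwrite('pics/w3.png',p)"
```

```text
7.5 [ 0.5531 -0.0153  0.1064] yaw 76.93 ydir [-0.002 -0.008 -1.   ] [-0.7 -0.3 -0.1] [ 0.01 -0.01  0.06] 0.0154 q [-0.17  0.17  1.82 -0.01  1.16 -1.5 ]
```

View pics/w3.png

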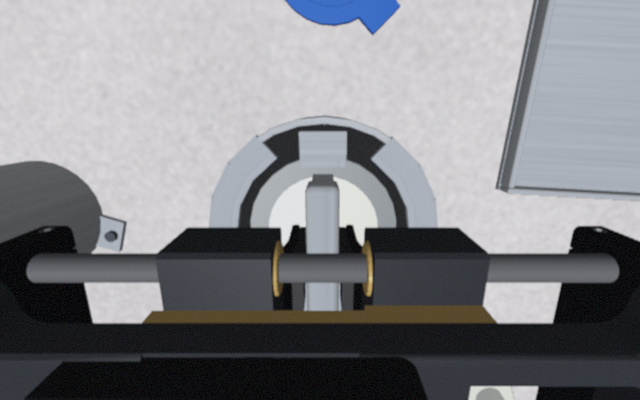

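The wrist view shows the lug (columns 299–347) centred in the slot gap (265–385). I'll lift now.

Emit:
{"name": "send_rows", "arguments": {"motion": [[0,0,0.2,0,-1],[0,0,0.3,0,-1],[0,0,0.4,0,-1],[0,0,0.5,0,-1]]}}

```text
time_s: 7.95
tool_pos: [0.5503, -0.0148, 0.1479]
tcp_rot: [-1.571, 0.191, -0.178]
force: [-0.3, 0.0, -2.3]
width: 0.0155
```

```bash
python3 st.py
```

```text
7.95 [ 0.5503 -0.0148  0.1479] yaw 76.56 ydir [-0.009 -0.007 -1.   ] [-0.3  0.  -2.3] [ 0.02 -0.05 -0.02] 0.0155 q [-0.17  0.12  1.79 -0.01  1.24 -1.5 ]
```

Run:
```python
import cv2
p=cv2.imread("pics/side0.png")
cv2.imwrite("pics/trs.png",cv2.resize(p[145:225,260:370],None,fx=6,fy=6,interpolation=cv2.INTER_CUBIC))
```

```text
(no output)
```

View pics/trs.png

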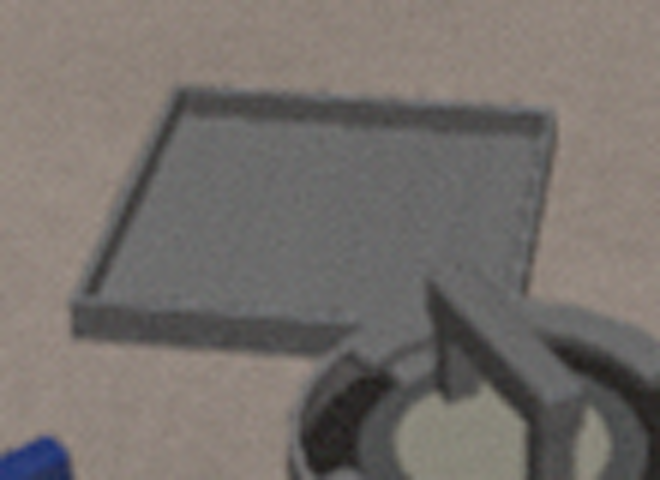

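Emit:
{"name": "send_rows", "arguments": {"motion": [[0,0,0.6,0,-1],[0,0,0.6,0,-1],[0,0,0.5,0,-1],[0,0,0.2,0,-1],[-0.1,0.2,0,0,-1],[-0.1,0.4,0,0,-1],[-0.1,0.5,0,0,-1],[-0.1,0.5,0,0,-1],[-0.1,0.5,0,0,-1],[-0.1,0.5,0,0,-1]]}}

```text
time_s: 8.95
tool_pos: [0.5302, 0.0691, 0.211]
tcp_rot: [-1.57, 0.193, -0.184]
force: [0.0, 0.3, -3.1]
width: 0.0158
```

```bash
python3 st.py
```

```text
8.95 [0.5302 0.0691 0.211 ] yaw 76.28 ydir [-0.007 -0.007 -1.   ] [ 0.   0.3 -3.1] [ 0.02 -0.01 -0.05] 0.0158 q [-0.01  0.02  1.77 -0.01  1.36 -1.34]
```

Run:
```python
from h import *
w=ray("side",np.array([(178,88),(555,112),(72,303)])/6+[260-.4,145-.4],.02);print(w,(w[1]+w[2])/2,np.linalg.norm(w[0]-w[1]),np.linalg.norm(w[0]-w[2]))
```

```text
[[0.46173116 0.35153317 0.02      ]
 [0.6305855  0.30225129 0.02      ]
 [0.41179435 0.18229885 0.02      ]] [0.52118993 0.24227507 0.02      ] 0.1758991021067366 0.17644811346351433
```

Emit:
{"name": "send_rows", "arguments": {"motion": [[0,0.6,0,0,-1],[0,0.6,0,0,-1],[0,0.6,0,0,-1],[0,0.6,0,0,-1],[0,0.6,0,0,-1],[0,0.6,0,0,-1],[0,0.6,0,0,-1],[0,0.6,0,0,-1],[0,0.4,0,0,-1],[0,0,0,0,-1]]}}

```text
time_s: 9.95
tool_pos: [0.5176, 0.2462, 0.2022]
tcp_rot: [-1.573, 0.196, -0.161]
force: [0.3, -0.4, -2.3]
width: 0.0158
```

```bash
python3 st.py;python3 -c "
from h import *
p,d=env.snapshot('top');cv2.imwrite('pics/t4.png',p)
p,d=env.snapshot('side');cv2.imwrite('pics/s4.png',p)"
```

```text
9.95 [0.5176 0.2462 0.2022] yaw 76.99 ydir [-0.023 -0.007 -1.   ] [ 0.3 -0.4 -2.3] [ 0.01 -0.07 -0.02] 0.0158 q [ 0.31  0.13  1.67  0.    1.37 -1.04]
```

View pics/s4.png

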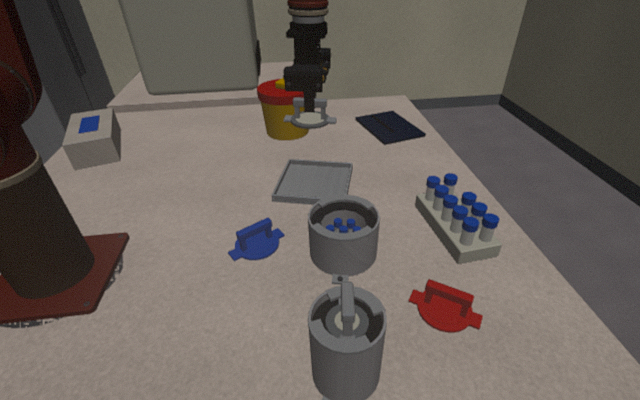

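Emit:
{"name": "send_rows", "arguments": {"motion": [[0.1,-0.1,-0.5,0,-1],[0,0,-0.6,0,-1],[0,0,-0.6,0,-1],[0,0,-0.6,0,-1],[0,0,-0.6,0,-1],[0,0,-0.6,0,-1],[0,0,-0.4,0,-1],[0,0,-0.1,0,-1],[0,0,0,0,-1]]}}

```text
time_s: 10.95
tool_pos: [0.5209, 0.2313, 0.071]
tcp_rot: [-1.577, 0.206, -0.169]
force: [0.1, -0.1, -1.9]
width: 0.0156
```

```bash
python3 st.py
```

```text
10.95 [0.5209 0.2313 0.071 ] yaw 76.37 ydir [-0.025 -0.012 -1.   ] [ 0.1 -0.1 -1.9] [ 0.04 -0.05  0.01] 0.0156 q [ 0.28  0.27  1.77 -0.    1.13 -1.05]
```

Emit:
{"name": "send_rows", "arguments": {"motion": [[0,0.35,-0.3,0,-1],[0,0.05,-0.3,0,-1],[0,0,-0.2,0,-1],[0,0,0,0,-1],[0,0,0,0,-1],[0,0,0,0,-1]]}}

```text
time_s: 11.55
tool_pos: [0.5229, 0.2453, 0.0474]
tcp_rot: [-1.576, 0.202, -0.171]
force: [0.2, 0.2, -2.3]
width: 0.0159
```

```bash
python3 st.py
```

```text
11.55 [0.5229 0.2453 0.0474] yaw 76.4 ydir [-0.021 -0.01  -1.   ] [ 0.2  0.2 -2.3] [ 0.04 -0.07 -0.01] 0.0159 q [ 0.3   0.31  1.76 -0.    1.09 -1.03]
```

Emit:
{"name": "send_rows", "arguments": {"motion": [[0,0,-0.3,0,-1],[0,0,-0.1,0,-1],[0,0,0,0,-1],[0,0,0,0,-1]]}}

```text
time_s: 11.95
tool_pos: [0.5234, 0.2453, 0.035]
tcp_rot: [-1.575, 0.201, -0.173]
force: [0.2, -0.1, -2.6]
width: 0.0158
```

```bash
python3 st.py
```

```text
11.95 [0.5234 0.2453 0.035 ] yaw 76.38 ydir [-0.02 -0.01 -1.  ] [ 0.2 -0.1 -2.6] [ 0.   -0.06 -0.03] 0.0158 q [ 0.3   0.33  1.77 -0.    1.06 -1.03]
```

Emit:
{"name": "send_rows", "arguments": {"motion": [[0,0,-0.06,0,-1],[0,0,-0.04,0,-1],[0,0,0,0,-1]]}}

```text
time_s: 12.25
tool_pos: [0.5237, 0.2453, 0.0323]
tcp_rot: [-1.575, 0.201, -0.173]
force: [-0.1, -0.5, -0.5]
width: 0.0156
```

```bash
python3 st.py
```

```text
12.25 [0.5237 0.2453 0.0323] yaw 76.37 ydir [-0.019 -0.01  -1.   ] [-0.1 -0.5 -0.5] [-0.07  0.01 -0.03] 0.0156 q [ 0.3   0.34  1.77 -0.    1.06 -1.03]
```

Contact is starting: the load fell from −2.6 to −0.5 N. I'll go down a touch more.

Emit:
{"name": "send_rows", "arguments": {"motion": [[0,0,-0.03,0,-1],[0,0,0,0,-1]]}}

```text
time_s: 12.45
tool_pos: [0.5241, 0.2454, 0.0322]
tcp_rot: [-1.574, 0.2, -0.174]
force: [0.2, -1.0, -0.7]
width: 0.0158
```

```bash
python3 st.py;python3 -c "
from h import *
p,d=env.snapshot('side');cv2.imwrite('pics/s5.png',cv2.resize(p[80:220,220:400],None,fx=4,fy=4))"
```

```text
12.45 [0.5241 0.2454 0.0322] yaw 76.37 ydir [-0.018 -0.01  -1.   ] [ 0.2 -1.  -0.7] [-0.21 -0.06 -0.04] 0.0158 q [ 0.3   0.34  1.77 -0.    1.06 -1.03]
```

View pics/s5.png

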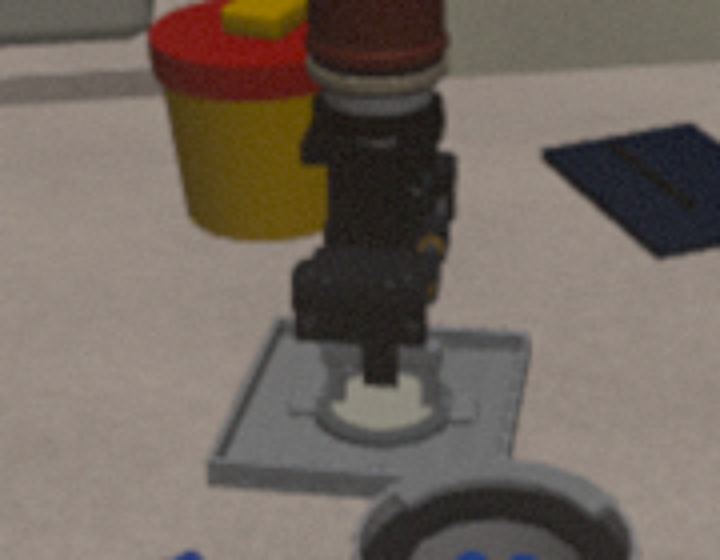

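Emit:
{"name": "send_rows", "arguments": {"motion": [[0,0,-0.04,0,-1],[0,0,0,0,-1]]}}

```text
time_s: 12.7
tool_pos: [0.5244, 0.2456, 0.0319]
tcp_rot: [-1.574, 0.2, -0.174]
force: [0.3, -0.5, -0.6]
width: 0.0156
```

```bash
python3 st.py
```

```text
12.7 [0.5244 0.2456 0.0319] yaw 76.38 ydir [-0.018 -0.01  -1.   ] [ 0.3 -0.5 -0.6] [-0.08 -0.02 -0.01] 0.0156 q [ 0.3   0.34  1.77 -0.    1.05 -1.03]
```

Emit:
{"name": "send_rows", "arguments": {"motion": [[0,0,-0.02,0,-0.6],[0,0,0,0,-0.4],[0,0,0,0,0],[0,0,0,0,0.5],[0,0,0,0,0.5],[0,0,0,0,0.5],[0,0,0,0,0.5],[0,0,0,0,0.5],[0,0,0,0,0.5]], "grip_force": 5}}

```text
time_s: 13.6
tool_pos: [0.5251, 0.2457, 0.0311]
tcp_rot: [-1.574, 0.199, -0.175]
force: [-0.1, 0.3, -0.7]
width: 0.0645
```

```bash
python3 st.py
```

```text
13.6 [0.5251 0.2457 0.0311] yaw 76.37 ydir [-0.016 -0.009 -1.   ] [-0.1  0.3 -0.7] [ 0.01 -0.03 -0.01] 0.0645 q [ 0.3   0.34  1.77 -0.    1.05 -1.03]
```

Emit:
{"name": "send_rows", "arguments": {"motion": [[0,0,0.3,0,0.5],[0,0,0.5,0,0.5],[0,0,0.6,0,0.5],[0,0,0.6,0,0.5],[0,0,0.6,0,0.5],[0,0,0.6,0,0.5],[0,0,0.6,0,0.5],[-0.5,0,0.6,0,0.5],[-0.5,0,0.6,0,0.5],[-0.5,0,0.5,0,0.5]]}}

```text
time_s: 14.6
tool_pos: [0.4802, 0.2454, 0.2127]
tcp_rot: [-1.571, 0.195, -0.18]
force: [0.4, 0.2, -0.4]
width: 0.0652
```

Emit:
{"name": "send_rows", "arguments": {"motion": [[-0.5,0.3,0.3,0,0.5],[-0.5,0.3,0,0,0.5],[-0.5,0.3,0,0,0.5],[-0.5,0.3,0,0,0.5],[0,0,0,0,0.5],[0,0,0,0,0.5]]}}

```text
time_s: 15.2
tool_pos: [0.4163, 0.2844, 0.2291]
tcp_rot: [-1.566, 0.187, -0.186]
force: [0.5, 0.1, -0.4]
width: 0.0653
```

```bash
python3 st.py;python3 -c "
from h import *
p,d=env.snapshot('side');cv2.imwrite('pics/s6.png',p)
p,d=env.snapshot('top');cv2.imwrite('pics/t6.png',cv2.resize(p[140:280,170:470],None,fx=2.6,fy=2.6))"
```

```text
15.2 [0.4163 0.2844 0.2291] yaw 76.39 ydir [-0.001 -0.004 -1.   ] [ 0.5  0.1 -0.4] [-0.02 -0.04 -0.  ] 0.0653 q [ 0.44 -0.07  1.83 -0.    1.39 -0.89]
```

View pics/s6.png

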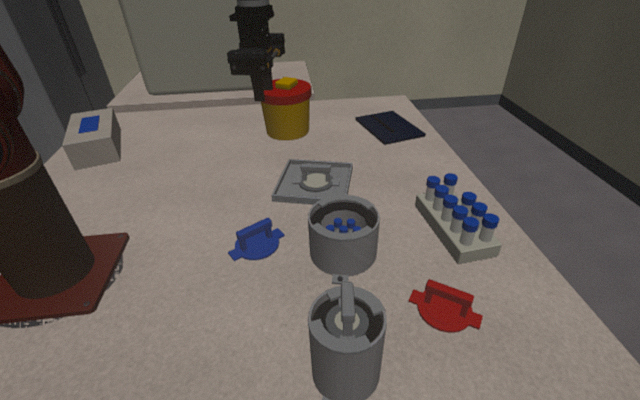

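View pics/t6.png

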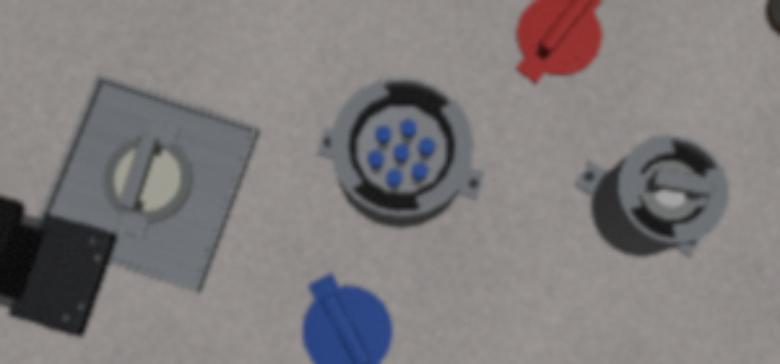

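The lid lies flat in the middle of the tray with its grip upwards. The wide pot is open with its samples inside, the narrow pot is untouched, and the gripper is clear.

```bash
python3 -c "
from bench import env
print(env.close_job())"
```

```text
the job is handed in; nothing more can be done
None
```

The wide pot is open and its lid lies flat, grip upwards, near the middle of the steel tray. The job was handed in at about 15 s of the 48 s allowed.

- **Turn:** I gripped the bar and turned the lid 58° anticlockwise. A wrist picture showed the lug centred in the slot before I lifted it straight out.
- **Set-down:** I lowered the lid until the force reading showed the tray taking its weight, then released it and moved the arm away.
- **Final side and top pictures:** the narrow pot is still closed, the blue and red decoy lids are where they were, and the robot is touching nothing.
- **Forces:** readings stayed within about 3 N each time I checked.
- **Disagreements:** the first two bar-angle readings differed by about 2° and the bar-centre readings by about 5 mm. The wrist picture had the better match to the bar's length, so I relied mainly on that one. The slot width measured 61° against the stated 66°. None of these affected the result.

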